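# Open the cash box lock and hold it

## Task

Take the square-headed key from the wooden key block, push it down into the lock on top of the grey cash box, working it past the sticky pins until it is fully home, then turn it a quarter turn clockwise (seen from above) to its stop. The key springs back if released, so finish still gripping it and holding it turned, so that the catch stays withdrawn; leave the round-headed key and the things standing about where they are.

Things in the scene. Friction and masses are not known exactly. Their poses are not given: they have to be found in the camera images.
- till_key_bow (a point): centre of the head of the right key, which first stands upright, bit down, in either pocket of the wooden block, about 60 mm above the table. The head is a black plastic upright plate, 34 mm along x, 10 mm thick along y, 28 mm high, square-cornered with a small square hole in its upper part; below it a 10 mm round neck 9 mm high and a round shoulder 20 mm across, 3 mm thick. z points up the key.
- till_key_tip (a point): foot of the same key's bit, on the key's axis, 50.5 mm below the centre of the head; same axes. Below the shoulder come 24.5 mm of steel that go into the lock: a 7 mm round shank ending in a flat bit 22 mm wide along x, 6 mm thick along y, 13 mm high, its lower corners bevelled to 13 mm width at the foot
- till_key: the same right key as a whole, about 60 g, 64.5 mm long; origin and axes as till_key_tip
- other_key_bow (a point): centre of the round head (34 mm across, 10 mm thick) of the other key, which stands in the other pocket, has a 27 mm wide bit, does not fit the lock and is to stay there
- key_block: fixed light wooden block 130 mm (x) by 56 mm (y) by 34 mm high, origin at the centre of its underside; two pockets in its top, 64 mm apart along its x, 30 by 10 mm and 30 mm deep. The keys' shoulders rest on its top; the keys stand with their flat heads along the block's x
- lock_mouth (a point): centre of the keyhole in the lock's upper face, 91 mm above the table; z up. The face is a fixed 50 mm square steel plate 10 mm thick with a slot 25 mm along x, 9 mm along y and a 2 mm lead-in. Two spring pins behind it catch the bit from about 13 mm depth: some 5 to 15 N straight down, less if the key is wiggled a few degrees about its axis. Home, with the shoulder on the face, is 24.5 mm deep
- plug (a joint): angle of the lock's plug in rad: 0 with its slot in line with the face's, grows clockwise seen from above, stop at 1.4. The key has 0.15 rad of play in it, so a key turn of about 1.57 brings the plug to its stop. It turns only with the key fully home; a turned key cannot be lifted out. A spring (0.05 N m at 0, 0.13 N m at the stop) turns plug and key back when let go
- milk_tin: bystander: a tin 75 mm across, 58 mm high, origin at the centre of its underside
- tape_roll: bystander: a roll of tape, 92 mm across, 48 mm high, origin at the centre of its underside
- dip_cup_1: bystander: a small white dip cup, 67 mm across, 33 mm high, origin at the centre of its underside
- till: fixed grey steel cash box, 85 mm high, carrying the lock on its lid; origin on the lock's axis at table height, same axes as the lock; it reaches 55 mm from there to -x, 105 mm to +x, 110 mm to both sides. A round-bar carrying handle stands 16 mm above the lid at 67 mm to +x
Not all that is in view belongs to the job. Leave any blue, pink or red look-alike of the till_key alone.

How it is judged (in metres and radians):
On the way:
1. the square-headed key is fully home in the lock, not yet turned (z of till_key_tip in the frame of lock_mouth below -0.0215 m and horizontal distance between till_key_tip and lock_mouth below 0.005 m and value of joint plug below 0.4 rad), for 0.1 s.
At the end, for the whole second after the job is handed in: the key is home in the lock (foot at least 21.5 mm below the lock face, within 5 mm of its axis, upright within 0.15 rad), the plug is turned at least 1.2 rad and is held there by the fingers, which grip the key (over 2 N) (value of joint plug above 1.2 rad and z of till_key_tip in the frame of lock_mouth below -0.0215 m and horizontal distance between till_key_tip and lock_mouth below 0.005 m and angle between till_key_tip's own z axis and vertical below 0.15 rad and contact force between the fingers and till_key above 2 N); the arm keeps its last pose, push and grip.
It fails at once if the round-headed key is taken or pushed out of its pocket (distance of other_key_bow from where it was at the start of the episode above 0.03 m).
It fails at once if a bystander is knocked away (distance of any of milk_tin, tape_roll, dip_cup_1 from where it was at the start of the episode above 0.04 m).
It also fails if it takes over 56 s, if anything falls off the work surface, if the arm or the gripper's body presses on something with over 40 N, if the wrist force passes 120 N, or if a joint passes its speed limit or range.

## Robot

A 7-joint arm with a two-finger parallel gripper is mounted at the origin on a cart in front of the work surface, level with it; the furniture and walls round the work are solid. World frame = base frame: x ahead of the robot, y to its left, z up, the work surface at z = 0. Lengths are in mm, angles in rad, forces in N, time in s.
With the tool pointing down it reaches from about 425 to 950 mm from the base axis. Payload 4.7 kg.
Tool frame: the origin (TCP) lies on the mounting face of the last link; the fingertips stand 173 mm ahead of it and the grasp point (between the pads) lies 155 mm ahead of it; z points along the fingers, y is the line along which they close (so a half turn about z gives the same grasp; the last joint's range is limited). The gripper opens to 85 mm and grips with 20 to 120 N. Pads are 22 mm wide; open, the fingers measure 114 mm over their backs; the gripper's body (76 mm by 85 mm) begins 54 mm behind the grasp point. The pads swing forward as they close: fully open they stand 13 mm farther back than shut.
Start: joints at [1.317, 0.469, -0.049, 1.532, 0.024, 1.141, -0.082], TCP at [150.502, -658.012, 404.735] pointing down, gripper open.
Joint ranges: [-2.59, 2.59], [-0.33, 1.99], [-1.39, 1.29], [0.1, 2.45], [-1.04, 4.18], [0.21, 1.99], [-2.66, 2.66]. Speed limits (rad/s): [2.57, 2.57, 3.14, 3.14, 3.14, 3.14, 3.14].

## Interface

Orientations are given as a unit quaternion [x, y, z, w].
In Python, from plant import arm, eyes, workorder gives the robot as it stands.
- The arm moves only by the tool move_arm, never from a script. Its argument "increments" is one flat list of numbers, 6 for each row, row after row: the shift along the tool's x, y, z in mm, then the turn, a rotation vector about the tool's x, y, z in rad. A call has 1 to 8 rows; each row is the pose to reach, as a shift and turn from the pose commanded when the call began, along the tool's axes at that moment; what a row does not reach only later rows make up. A row lasts 1/12 s, in which the tool goes at most 41.7 mm and 7.16 degrees, less where a joint would pass 70% of its speed; a pose out of reach is approached as far as the arm can. A call with a gripper value outside its range is refused whole. "gripper" is the closure, from 0 (fully open) to 1 (shut), set as the call begins (left out, the last holds). The fingers move at their own pace and stop on an object; "squeeze" is the grip in N (left out, the last holds). Time passes only in rows, so rows that repeat a pose let the fingers close. It gives the time, the measured TCP pose, the force, the opening and the grip force at its end, in the units of the state.
- arm.read_state(): the state, without advancing time (a new reading comes with each control period).
- eyes.get_image(name): name is "side" or "top"; returns the picture (400x640x3 uint8, red, green, blue); there is no depth.
- eyes.calibration(name): a dict with "camera_matrix" (3x3 intrinsics, pixels), "rvec" (rotation vector, rad) and "tvec" (3), from world to camera coordinates, as OpenCV has them. Camera axes: x right, y down, z forward; pixel columns grow to the right and rows downward; lengths in mm; the calibration is good to about 2 mm. A picture is of the moment at which its call begins. calibration takes no time and is no camera call.
- workorder.finish_job(): hands the job in; it is judged then, once.
The state is a dict: "clock": time; "qpos": joint angles; "joint_vel": joint speeds; "effort": joint torques, N m; "ee_pos": TCP position; "orientation": TCP orientation; "ft_force": force on the tool from outside, world axes, zero at the start; "torque": the same for the moment, N m; "opening": finger opening in mm; "grasp_force": force on a finger pad.
Only numpy, scipy, OpenCV 4.12 (cv2) and the standard library are available. Lean on these libraries where they do the work, as an engineer would, in place of code of your own. Each camera call takes 0.05 s, during which the arm holds its last target. There are 200 camera calls.

## Working session

There is one attempt and no reset: what is moved stays moved. The work goes in short steps, Python scripts to look and compute and a tool call to move; the robot and the scene stay as the last step left them, time stands still between calls to the robot, and variables do not carry over. Pictures are saved under pics/ and viewed, at most 10 in all, crops included, and the job is handed in when it is done.

Besides the shell and the picture viewer there is one more tool, called after "Request:" by a JSON object that holds its "name" and its "arguments". move_arm: Moves the arm, as the interface text tells. Its arguments: {"type":"object","properties":{"increments":{"type":"array"},"gripper":{"type":"number"},"squeeze":{"type":"number"}},"required":["increments"]}

```bash
mkdir -p pics; cat > h.py <<'E'
import numpy as np, cv2
from plant import arm, eyes, workorder
from scipy.spatial.transform import Rotation as R
def cal(n):
    c=eyes.calibration(n); return np.array(c["camera_matrix"],float),np.array(c["rvec"],float).ravel(),np.array(c["tvec"],float).ravel()
def ray(n,u,v):
    K,r,t=cal(n); M=R.from_rotvec(r).as_matrix(); d=M.T@np.linalg.inv(K)@[u,v,1]; return -M.T@t,d
def onz(n,u,v,z):
    o,d=ray(n,u,v); return o+d*(z-o[2])/d[2]
def proj(n,p):
    K,r,t=cal(n); return cv2.projectPoints(np.array(p,float).reshape(-1,1,3),r,t,K,None)[0].reshape(-1,2)
def tri(a,b):
    o1,d1=ray(*a);o2,d2=ray(*b);s=np.linalg.lstsq(np.c_[d1,-d2],o2-o1,rcond=None)[0]
    p,q=o1+d1*s[0],o2+d2*s[1]; return (p+q)/2,np.linalg.norm(p-q)
def shot(n,f):
    im=eyes.get_image(n); cv2.imwrite(f"pics/{f}.png",im[:,:,::-1]); return im
E
python3 - <<'E'
from h import *
shot("top","t0");shot("side","s0")
for n in("top","side"):print(n,ray(n,320,200))
s=arm.read_state();print(s["ee_pos"],s["orientation"],s["clock"],R.from_quat(s["orientation"]).as_matrix().round(3))
E
```

```text
top (array([ 543.15235972,   11.71864011, 1387.55945998]), array([ 0.04163437,  0.03897352, -0.99844335]))
side (array([  325.2182645 , -1250.96652271,   854.83459517]), array([ 0.17920124,  0.84195145, -0.50899284]))
[ 150.43282827 -657.81004477  403.74598876] [ 9.93689071e-01  1.12166076e-01 -1.46815257e-04 -8.83695534e-04] 0.1 [[ 0.975  0.223 -0.   ]
 [ 0.223 -0.975  0.002]
 [-0.    -0.002 -1.   ]]
```

View pics/t0.png

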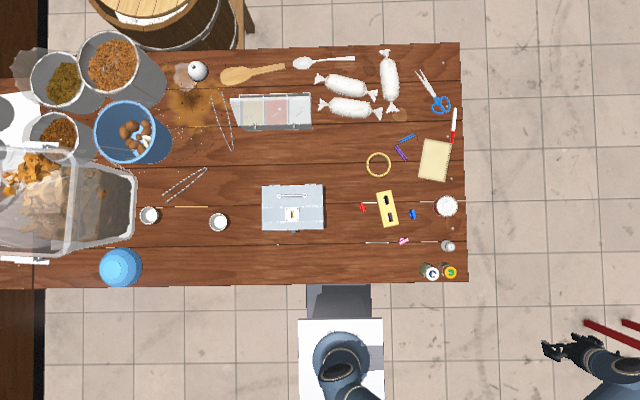

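View pics/s0.png

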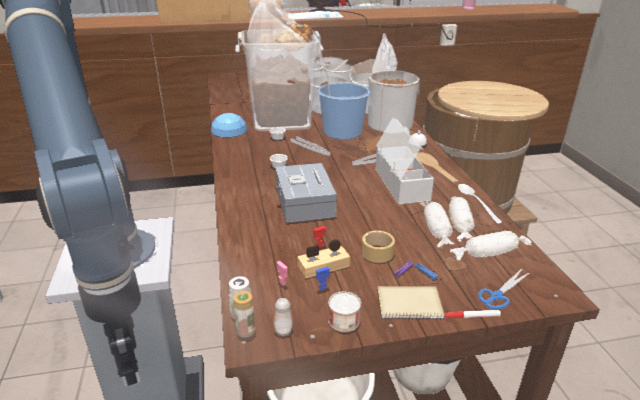

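The top view shows the till at (293,207) with its lock near (291,214) and the key block at (388,209). The side view has the till at (305,190) and the block at (323,260), with red, blue and pink decoy keys around it. I'll zoom in next.

```bash
python3 - <<'E'
from h import *
t=cv2.imread("pics/t0.png");s=cv2.imread("pics/s0.png")
def c(im,x,y,w,h,k): return cv2.resize(im[y:y+h,x:x+w],(400,300),interpolation=cv2.INTER_CUBIC)
a=c(t,360,180,64,48,0);b=c(t,256,178,80,60,0);d=c(s,290,225,80,60,0);e=c(s,270,150,80,60,0)
cv2.imwrite("pics/z0.png",np.vstack([np.hstack([a,b]),np.hstack([d,e])]))
# block mask
hsv=cv2.cvtColor(t,cv2.COLOR_BGR2HSV)
m=cv2.inRange(hsv,(15,60,150),(35,255,255));m[:, :370]=0;m[:,402:]=0;m[:185]=0;m[232:]=0
cs=cv2.findContours(m,0,2)[0];k=max(cs,key=cv2.contourArea);r=cv2.minAreaRect(np.vstack(k));print(r)
bx=cv2.boxPoints(r);P=np.array([onz("top",u,v,34) for u,v in bx]);print(P.round(1),P.mean(0),np.linalg.norm(P[0]-P[1]),np.linalg.norm(P[1]-P[2]))
E
```

```text
((386.8398742675781, 208.30618286132812), (35.90256881713867, 16.339792251586914), 77.00537872314453)
[[ 622.2 -139.3   34. ]
 [ 634.4 -198.4   34. ]
 [ 504.6 -224.2   34. ]
 [ 492.3 -165.4   34. ]] [ 563.38668844 -181.79949133   34.        ] 60.33771304729174 132.35566266701423
```

View pics/z0.png

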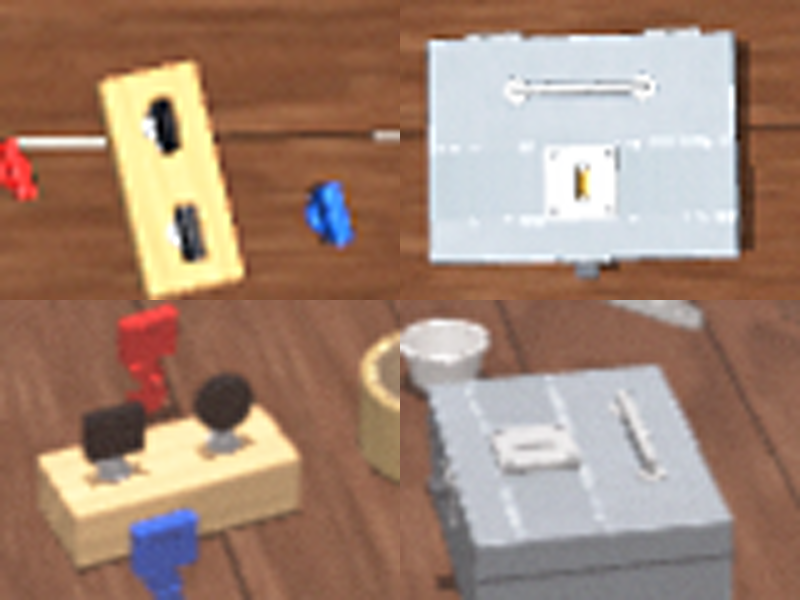

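The crops show that the square head is the key nearer the robot: top crop (190,232), side crop (113,430). The round head is farther away. The lock slot is at about (582,182) in the top crop. Next I'll measure the heads, plate and slot.

```bash
python3 - <<'E'
from h import *
t=cv2.imread("pics/t0.png");s=cv2.imread("pics/s0.png")
def blobs(im,lo,hi,x0,y0,x1,y1,amin=8):
    m=cv2.inRange(cv2.cvtColor(im,cv2.COLOR_BGR2HSV),lo,hi);z=np.zeros_like(m);z[y0:y1,x0:x1]=m[y0:y1,x0:x1]
    n,l,st,c=cv2.connectedComponentsWithStats(z)
    return [(c[i],st[i],l==i) for i in range(1,n) if st[i][4]>=amin]
kt=blobs(t,(0,0,0),(180,255,80),375,188,400,226);ks=blobs(s,(0,0,0),(180,255,70),300,235,350,260)
for b in kt+ks:print("dark",b[0].round(2),b[1])
for a in kt:
  for b in ks:print("tri",a[0].round(1),b[0].round(1),*[np.round(x,1) for x in tri(("top",*a[0]),("side",*b[0]))])
# lock plate, slot
pl=blobs(t,(0,0,235),(180,20,255),280,200,305,225,15)
for b in pl:
  print("plate",b[0],b[1]); r=cv2.minAreaRect(np.argwhere(b[2])[:,::-1].astype(np.float32));print(r,onz("top",*r[0],91))
sl=blobs(t,(10,80,0),(40,255,255),284,205,300,222,2)
for b in sl: print("slot",b[0],b[1],onz("top",*b[0],91))
# till lid outline
h=cv2.cvtColor(t,cv2.COLOR_BGR2HSV);m=cv2.inRange(h,(85,0,120),(130,60,255));z=np.zeros_like(m);z[175:240,250:340]=m[175:240,250:340]
k=max(cv2.findContours(z,0,2)[0],key=cv2.contourArea);r=cv2.minAreaRect(k);P=np.array([onz("top",u,v,85) for u,v in cv2.boxPoints(r)]);print(r,P.round(1))
# handle line
for b in blobs(t,(0,0,220),(180,30,255),270,185,315,202,6): print("h",b[0],b[1],cv2.fitLine(np.argwhere(b[2])[:,::-1].astype(np.float32),2,0,.01,.01).ravel())
E
```

```text
dark [385.73 199.5 ] [384 196   4   8  22]
dark [389.1 217.9] [388 214   3   8  10]
dark [334.35 245.24] [330 241  10  10  71]
dark [312.32 251.23] [307 246  12  11  90]
tri [385.7 199.5] [334.4 245.2] [ 594.8 -175.3   58. ] 0.3
tri [385.7 199.5] [312.3 251.2] [ 565.4 -172.6   43.4] 60.8
tri [389.1 217.9] [334.4 245.2] [ 558.6 -190.4   73.8] 62.6
tri [389.1 217.9] [312.3 251.2] [ 529.9 -186.3   55.4] 3.9
plate [290.73023256 214.89767442] [280 206  20  18 215]
((289.50762939453125, 214.6065673828125), (15.95934009552002, 20.16291618347168), 85.91438293457031) [547.63162147 172.12278963  91.        ]
slot [292.         214.07692308] [291 212   3   5  13] [549.32293437 163.1855088   91.        ]
((292.1059875488281, 208.2112579345703), (47.666259765625, 61.37495422363281), 88.36341857910156) [[655.4 274.8  85. ]
 [656.4  53.8  85. ]
 [486.1  52.6  85. ]
 [484.3 272.4  85. ]]
h [292.17423133 192.93704246] [270 185  45  17 683] [ 9.9993676e-01 -1.1246480e-02  2.9217422e+02  1.9293704e+02]
```

Request:
{"name": "move_arm", "arguments": {"increments": [31, -24, 0, 0, 0, -0.12, 62, -48, 0, 0, 0, -0.24, 93, -73, 0, 0, 0, -0.36, 124, -97, 0, 0, 0, -0.48, 155, -121, 0, 0, 0, -0.6, 186, -146, 0, 0, 0, -0.72, 217, -170, 0, 0, 0, -0.84, 248, -195, 0, 0, 0, -0.96], "gripper": 0}}

```text
clock: 0.77
ee_pos: [349.5, -410.9, 404.5]
orientation: [0.828, 0.561, -0.0, -0.0]
ft_force: [0.9, -0.1, 0.4]
opening: 85.4
grasp_force: 0.0
```

```bash
cat >> h.py <<'E'
def goto(x,y,z,yawdeg):
    "tool-frame delta to a tool-down pose with tool x axis at yaw (world)"
    s=arm.read_state();M=R.from_quat(s["orientation"]);a=np.radians(yawdeg)
    T=R.from_matrix(np.c_[[np.cos(a),np.sin(a),0],[np.sin(a),-np.cos(a),0],[0,0,-1]])
    d=M.inv().apply(np.array([x,y,z])-s["ee_pos"]);rv=(M.inv()*T).as_rotvec()
    Mm=M.as_matrix();print("t",s["clock"],"pos",np.round(s["ee_pos"],1),"yaw",np.degrees(np.arctan2(Mm[1,0],Mm[0,0])).round(2),"tilt",Mm[:2,2].round(4))
    print("q",np.round(s["qpos"],2),"F",np.round(s["ft_force"],1),"open",s["opening"],"grip",s["grasp_force"]);print("delta",d.round(1),rv.round(4))
E
python3 -c "from h import *;goto(531.5,-187.5,404,191.2)"
```

```text
t 0.7667 pos [ 349.5 -410.9  404.5] yaw 68.21 tilt [-0.0003 -0.    ]
q [ 1.09  0.27 -0.36  1.84  0.11  1.05  0.3 ] F [ 0.9 -0.1  0.4] open 85.394260547734 grip 0.0
delta [275.   86.1   0.5] [-3.0000e-04 -3.0000e-04 -2.1466e+00]
```

Request:
{"name": "move_arm", "arguments": {"increments": [34, 11, 0, 0, 0, -0.12, 68, 22, 0, 0, 0, -0.24, 103, 32, 0, 0, 0, -0.36, 138, 43, 0, 0, 0, -0.48, 172, 54, 0, 0, 0, -0.6, 206, 65, 0, 0, 0, -0.72, 240, 75, 0, 0, 0, -0.84, 275, 86, 0, 0, 0, -0.96]}}

```text
clock: 1.43
ee_pos: [532.5, -189.0, 404.5]
orientation: [0.476, 0.88, -0.0, -0.0]
ft_force: [0.6, -1.0, -0.3]
opening: 85.5
grasp_force: 0.0
```

```bash
python3 -c "from h import *;goto(531.5,-187.5,300,191.2)"
```

```text
t 1.4333 pos [ 532.5 -189.   404.5] yaw 123.19 tilt [-0.0007 -0.0003]
q [ 0.77  0.36 -0.65  1.77  0.24  1.09  0.62] F [ 0.6 -1.  -0.3] open 85.48115371891579 grip 0.0
delta [1.800e+00 1.000e-01 1.045e+02] [-6.0000e-04 -6.0000e-04 -1.1869e+00]
```

Request:
{"name": "move_arm", "arguments": {"increments": [0, 0, 10, 0, 0, -0.12, 0, 0, 20, 0, 0, -0.24, 0, 0, 30, 0, 0, -0.36, 0, 0, 40, 0, 0, -0.48, 0, 0, 50, 0, 0, -0.6, 0, 0, 60, 0, 0, -0.72, 1, 0, 70, 0, 0, -0.84, 2, 0, 80, 0, 0, -0.96]}}

```text
clock: 2.1
ee_pos: [530.7, -188.7, 323.9]
orientation: [0.016, 1.0, 0.0, -0.0]
ft_force: [0.3, 0.1, 0.2]
opening: 85.4
grasp_force: 0.0
```

Request:
{"name": "move_arm", "arguments": {"increments": [0, 0, 6, 0, 0, -0.12, 0, 0, 12, 0, 0, -0.227, 0, 0, 24, 0, 0, -0.227, 0, 0, 24, 0, 0, -0.227]}}

```text
clock: 2.43
ee_pos: [529.9, -189.0, 298.2]
orientation: [-0.093, 0.996, 0.001, -0.002]
ft_force: [0.1, -0.1, -0.3]
opening: 85.6
grasp_force: 0.0
```

```bash
python3 - <<'E'
from h import *
goto(531.5,-187.5,215,191.2)
t=shot("top","t1")[:,:,::-1];s=shot("side","s1")[:,:,::-1]
p=arm.read_state()["ee_pos"]
print(proj("top",[p,p-[0,0,155],[531.5,-187.5,60]]),proj("side",[p-[0,0,155],[531.5,-187.5,60]]))
a=cv2.resize(t[180:240,350:430],(400,300),interpolation=2);b=cv2.resize(s[200:275,280:380],(400,300),interpolation=2)
cv2.imwrite("pics/z1.png",np.hstack([a,b]))
E
```

```text
t 2.4333 pos [ 529.9 -189.   298.2] yaw -169.28 tilt [-0.0041  0.0015]
q [ 0.9   0.55 -0.85  1.87  0.5   0.95  1.58] F [ 0.1 -0.1 -0.3] open 85.59918452041961 grip 0.0
delta [-2.2  0.9 83.2] [ 0.0023 -0.0037 -0.0084]
[[402.33589225 217.63872908]
 [393.8408597  217.29367544]
 [389.69172599 216.91114432]] [[311.96185563 223.4915583 ]
 [312.26859731 250.04457462]]
```

View pics/z1.png

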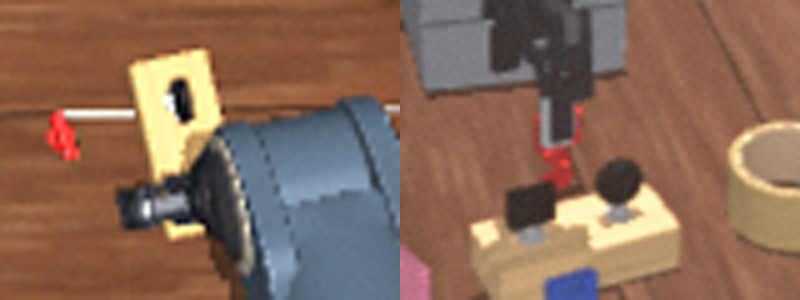

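Top view: the wrist hides the square key, while the block and the other key are undisturbed. Side view: the fingertips are at about (320,236) and the key head at about (312,251).

```bash
python3 - <<'E'
from h import *
s=arm.read_state();M=R.from_quat(s["orientation"]).as_matrix()
for y in(-42,42):
  for d in (140,160): print(y,d,proj("side",s["ee_pos"]+M@[0,y,d]))
print(s["ee_pos"],M.round(3))
E
```

```text
-42 140 [[318.14977649 227.04352639]]
-42 160 [[318.10742539 233.69938351]]
42 140 [[305.9015074  210.50863092]]
42 160 [[305.95567531 216.95990698]]
[ 530.65155401 -188.68177394  300.04273334] [[-0.982 -0.187 -0.001]
 [-0.187  0.982  0.   ]
 [ 0.001  0.001 -1.   ]]
```

Request:
{"name": "move_arm", "arguments": {"increments": [-1, 1, 20, 0, 0, -0.006, -1, 1, 40, 0, 0, -0.006, -1, 1, 60, 0, 0, -0.006, -1, 1, 75, 0, 0, -0.006, -1, 1, 85, 0, 0, -0.006, -1, 1, 85, 0, 0, -0.006, -1, 1, 85, 0, 0, -0.006]}}

```text
clock: 3.12
ee_pos: [532.0, -187.3, 215.9]
orientation: [-0.098, 0.995, 0.0, 0.0]
ft_force: [0.4, 0.2, 0.0]
opening: 85.3
grasp_force: 0.0
```

Request:
{"name": "move_arm", "arguments": {"increments": [0, 0, 0, 0, 0, 0, 0, 0, 0, 0, 0, 0, 0, 0, 0, 0, 0, 0, 0, 0, 0, 0, 0, 0, 0, 0, 0, 0, 0, 0, 0, 0, 0, 0, 0, 0, 0, 0, 0, 0, 0, 0, 0, 0, 0, 0, 0, 0], "gripper": 1, "squeeze": 25}}

```text
clock: 3.78
ee_pos: [531.8, -187.9, 215.9]
orientation: [-0.098, 0.995, -0.0, 0.0]
ft_force: [1.2, -1.6, 1.6]
opening: 9.6
grasp_force: 29.0
```

```bash
python3 -c "from h import *;goto(531.5,-187.5,300,191.2);print(arm.read_state()['torque'])"
```

```text
t 3.7833 pos [ 531.8 -187.9  215.9] yaw -168.78 tilt [ 0.0005 -0.001 ]
q [ 0.83  0.65 -0.76  1.93  0.62  0.81  1.49] F [ 1.2 -1.6  1.6] open 9.609598079514205 grip 29.046269974205643
delta [  0.2   0.4 -84.1] [-0.001   0.0003  0.0003]
[-0.4184185   0.06189161 -0.0018087 ]
```

Request:
{"name": "move_arm", "arguments": {"increments": [0, 0, -10, 0, 0, 0, 0, 0, -25, 0, 0, 0, 0, 0, -45, 0, 0, 0, 0, 0, -70, 0, 0, 0, 0, 0, -95, 0, 0, 0, 0, 0, -110, 0, 0, 0, 0, 0, -110, 0, 0, 0], "squeeze": 60}}

```text
clock: 4.37
ee_pos: [533.0, -186.3, 330.5]
orientation: [-0.098, 0.995, -0.001, 0.004]
ft_force: [0.7, -0.3, 0.2]
opening: 9.3
grasp_force: 60.2
```

```bash
python3 -c "from h import *;goto(549,163.3,325,180.5);print(arm.read_state()['torque'])"
```

```text
t 4.3667 pos [ 533.  -186.3  330.5] yaw -168.72 tilt [ 0.0074 -0.0017]
q [ 0.92  0.51 -0.88  1.84  0.47  1.    1.61] F [ 0.7 -0.3  0.2] open 9.269139727319432 grip 60.15800318971742
delta [-84.1 339.7   5.1] [-0.0025  0.0072  0.1882]
[-0.05204722 -0.0339728   0.0102989 ]
```

Request:
{"name": "move_arm", "arguments": {"increments": [-8, 34, 0, 0, 0, 0.02, -17, 68, 0, 0, 0, 0.04, -25, 102, 0, 0, 0, 0.06, -34, 136, 0, 0, 0, 0.08, -42, 170, 0, 0, 0, 0.11, -50, 204, 0, 0, 0, 0.14, -59, 238, 0, 0, 0, 0.16, -67, 270, 0, 0, 0, 0.188]}}

```text
clock: 5.03
ee_pos: [544.0, 92.8, 325.6]
orientation: [-0.004, 1.0, 0.0, -0.0]
ft_force: [0.4, -0.4, 0.7]
opening: 8.9
grasp_force: 60.1
```

Request:
{"name": "move_arm", "arguments": {"increments": [0, 30, 0, 0, 0, 0, 0, 55, 0, 0, 0, 0, 0, 66, 0, 0, 0, 0, 0, 69, 0, 0, 0, 0, 0, 69, 0, 0, 0, 0, 0, 69, 0, 0, 0, 0]}}

```text
clock: 5.53
ee_pos: [544.5, 157.7, 325.3]
orientation: [-0.003, 1.0, -0.001, -0.0]
ft_force: [0.2, -0.2, -0.7]
opening: 8.9
grasp_force: 60.1
```

```bash
python3 -c "from h import *;goto(549,163.3,270,180.5)"
```

```text
t 5.5333 pos [544.5 157.7 325.3] yaw -179.65 tilt [-0.0008 -0.0016]
q [ 0.28  0.52 -0.85  1.84  0.46  0.99  0.81] F [ 0.2 -0.2 -0.7] open 8.926451630249735 grip 60.14465340937022
delta [-4.6  5.6 55.2] [-0.0016 -0.0008 -0.0026]
```

Request:
{"name": "move_arm", "arguments": {"increments": [-2, 3, 8, 0, 0, 0, -5, 6, 15, 0, 0, -0.003, -5, 6, 19, 0, 0, -0.003, -5, 6, 20, 0, 0, -0.003, -5, 6, 20, 0, 0, -0.003]}}

```text
clock: 5.95
ee_pos: [549.1, 165.1, 304.9]
orientation: [-0.005, 1.0, -0.0, -0.001]
ft_force: [0.0, 0.0, -0.4]
opening: 9.4
grasp_force: 60.1
```

```bash
python3 - <<'E'
from h import *
goto(549,163.3,300,180.5)
t=shot("top","t2")[:,:,::-1];s=shot("side","s2")[:,:,::-1]
p=arm.read_state()["ee_pos"]
print(proj("top",[p-[0,0,206.4],[549,163.3,91]]),proj("side",[p-[0,0,155],p-[0,0,206.4],[549,163.3,91]]))
a=cv2.resize(t[185:245,255:335],(400,300),interpolation=2);b=cv2.resize(s[150:210,265:345],(800,600),interpolation=2)
cv2.imwrite("pics/z2.png",b);cv2.imwrite("pics/z2t.png",a)
E
```

```text
t 5.95 pos [549.1 165.1 304.9] yaw -179.38 tilt [-0.0015 -0.0004]
q [ 0.25  0.55 -0.83  1.85  0.49  0.96  0.78] F [ 0.   0.  -0.4] open 9.370511331759937 grip 60.144817766267806
delta [ 0.1 -1.8  4.9] [-0.0004 -0.0015  0.0021]
[[291.1033899  214.11761135]
 [291.96958794 214.16832523]] [[296.24000611 160.95895282]
 [296.53489963 175.39018075]
 [296.62583546 177.96342379]]
```

View pics/z2.png

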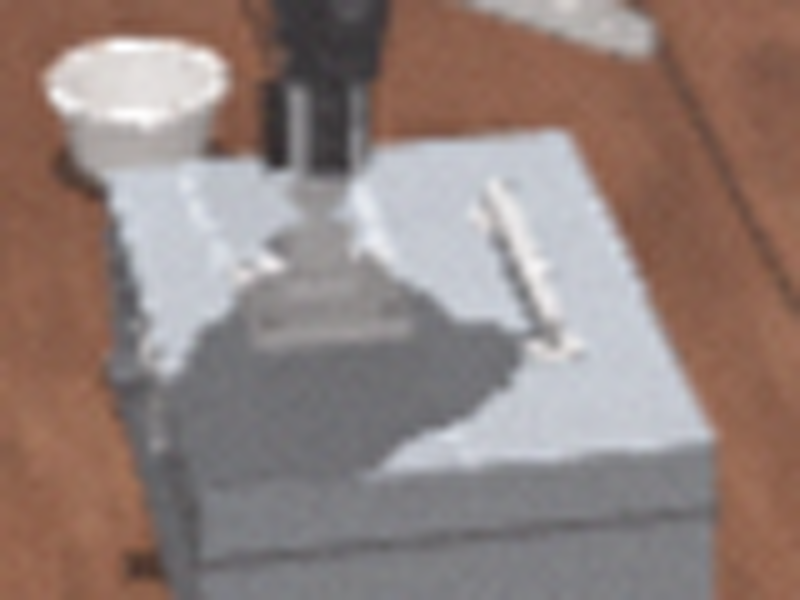

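The key hangs just above the keyhole: its foot is near crop (318,260), which is image (297,176). This matches the projection to within about 1 px. I'll lower it gently and feel for the slot.

Request:
{"name": "move_arm", "arguments": {"increments": [-0.5, -1.8, 2, 0, 0, 0.002, -0.5, -1.8, 4, 0, 0, 0.002, -0.5, -1.8, 5, 0, 0, 0.002, -0.5, -1.8, 6, 0, 0, 0.002, -0.5, -1.8, 7, 0, 0, 0.002, -0.5, -1.8, 8, 0, 0, 0.002, -0.5, -1.8, 9, 0, 0, 0.002, -0.5, -1.8, 9, 0, 0, 0.002]}}

```text
clock: 6.72
ee_pos: [549.6, 163.7, 296.5]
orientation: [-0.005, 1.0, -0.0, -0.0]
ft_force: [-0.3, -0.1, -1.0]
opening: 9.2
grasp_force: 60.1
```

```bash
python3 -c "from h import *;goto(549.5,163.3,291,180.5);print(arm.read_state()['torque'])"
```

```text
t 6.7167 pos [549.6 163.7 296.5] yaw -179.46 tilt [-0.0002 -0.0002]
q [ 0.24  0.56 -0.82  1.85  0.5   0.95  0.78] F [-0.3 -0.1 -1. ] open 9.240872171404286 grip 60.143363207462244
delta [ 0.1 -0.4  5.5] [-0.0002 -0.0002  0.0006]
[ 0.02013872 -0.00482333 -0.01084344]
```

No contact yet. I'll continue down.

Request:
{"name": "move_arm", "arguments": {"increments": [0, 0, 1, 0, 0, 0, 0, 0, 2, 0, 0, 0, 0, 0, 3, 0, 0, 0, 0, 0, 4, 0, 0, 0, 0, 0, 5, 0, 0, 0, 0, 0, 5, 0, 0, 0]}}

```text
clock: 7.22
ee_pos: [549.6, 163.7, 291.5]
orientation: [-0.005, 1.0, -0.0, -0.0]
ft_force: [1.0, -0.0, -1.1]
opening: 9.2
grasp_force: 60.1
```

```bash
python3 -c "from h import *;goto(549.5,163.3,287,180.5);print(arm.read_state()['torque'])"
```

```text
t 7.2167 pos [549.6 163.7 291.5] yaw -179.47 tilt [-0.0003 -0.0002]
q [ 0.24  0.57 -0.82  1.86  0.5   0.94  0.77] F [ 1.  -0.  -1.1] open 9.199237216237885 grip 60.141678748768754
delta [ 0.1 -0.4  4.5] [-0.0002 -0.0003  0.0005]
[-0.01963597 -0.00115075 -0.00677439]
```

Request:
{"name": "move_arm", "arguments": {"increments": [0, 0, 1, 0, 0, 0, 0, 0, 2, 0, 0, 0, 0, 0, 3, 0, 0, 0, 0, 0, 4, 0, 0, 0, 0, 0, 5, 0, 0, 0, 0, 0, 6, 0, 0, 0, 0, 0, 6, 0, 0, 0]}}

```text
clock: 7.8
ee_pos: [549.6, 163.7, 285.4]
orientation: [-0.005, 1.0, -0.0, -0.0]
ft_force: [0.1, -0.1, 0.0]
opening: 9.2
grasp_force: 60.1
```

Request:
{"name": "move_arm", "arguments": {"increments": [0, 0, 1, 0, 0, 0.05, 0, 0, 2, 0, 0, -0.05, 0, 0, 3, 0, 0, 0.05, 0, 0, 4, 0, 0, -0.05, 0, 0, 5, 0, 0, 0.05, 0, 0, 6, 0, 0, -0.05, 0, 0, 7, 0, 0, 0.05, 0, 0, 7, 0, 0, 0]}}

```text
clock: 8.47
ee_pos: [549.8, 163.8, 279.0]
orientation: [-0.003, 1.0, -0.0, 0.0]
ft_force: [-1.9, -0.6, 4.7]
opening: 9.1
grasp_force: 60.7
```

Request:
{"name": "move_arm", "arguments": {"increments": [0, 0, 1, 0, 0, 0.05, 0, 0, 2, 0, 0, -0.05, 0, 0, 3, 0, 0, 0.05, 0, 0, 4, 0, 0, -0.05, 0, 0, 5, 0, 0, 0.05, 0, 0, 6, 0, 0, -0.05, 0, 0, 6, 0, 0, 0.05, 0, 0, 6, 0, 0, 0]}}

```text
clock: 9.13
ee_pos: [550.1, 164.4, 276.1]
orientation: [-0.004, 1.0, -0.001, 0.002]
ft_force: [-4.5, -2.6, 17.3]
opening: 9.0
grasp_force: 62.9
```

```bash
python3 -c "from h import *;goto(549.5,163.5,272.5,180.5);print(arm.read_state()['torque'])"
```

```text
t 9.1333 pos [550.1 164.4 276.1] yaw -179.6 tilt [ 0.0033 -0.0018]
q [ 0.22  0.58 -0.8   1.87  0.53  0.91  0.75] F [-4.5 -2.6 17.3] open 8.961473152471614 grip 62.93011626927182
delta [ 0.6 -0.9  3.6] [-0.0018  0.0033 -0.0017]
[-0.73124943  0.98083317 -0.00929554]
```

Request:
{"name": "move_arm", "arguments": {"increments": [0, 0, 1, 0, 0, 0.1, 0, 0, 1, 0, 0, 0, 0, 0, 1, 0, 0, -0.1, 0, 0, 1, 0, 0, 0, 0, 0, 2, 0, 0, 0.1, 0, 0, 2, 0, 0, 0, 0, 0, 2, 0, 0, -0.1, 0, 0, 2, 0, 0, 0], "squeeze": 90}}

```text
clock: 9.8
ee_pos: [550.4, 164.1, 273.0]
orientation: [-0.006, 1.0, -0.0, 0.001]
ft_force: [-2.0, -2.2, 13.2]
opening: 8.4
grasp_force: 90.3
```

```bash
python3 -c "from h import *;goto(549.5,163.5,272.5,180.5);print(arm.read_state()['torque'])"
```

```text
t 9.8 pos [550.4 164.1 273. ] yaw -179.34 tilt [ 0.002  -0.0001]
q [ 0.23  0.59 -0.8   1.87  0.53  0.91  0.75] F [-2.  -2.2 13.2] open 8.37776680783204 grip 90.25790750834858
delta [ 0.9 -0.6  0.5] [-0.0001  0.002   0.0027]
[-0.5981772   0.58094069  0.09070037]
```

Request:
{"name": "move_arm", "arguments": {"increments": [0, 0, 1, 0, 0, 0.08, 0, 0, 2, 0, 0, 0, 0, 0, 2, 0, 0, -0.08, 0, 0, 2, 0, 0, 0, 0, 0, 2, 0, 0, 0, 0, 0, 2, 0, 0, 0]}}

```text
clock: 10.3
ee_pos: [550.3, 164.5, 272.8]
orientation: [-0.004, 1.0, -0.001, 0.002]
ft_force: [-5.2, -3.8, 24.8]
opening: 8.6
grasp_force: 91.9
```

```bash
python3 - <<'E'
from h import *
goto(549.5,163.5,272.5,180.5)
s=shot("side","s3")[:,:,::-1]
cv2.imwrite("pics/z3.png",cv2.resize(s[145:205,265:345],(800,600),interpolation=2))
print(proj("side",[[550,164,66.5+24.5],[550,164,94],[550,164,103],[550,164,117]]))
E
```

```text
t 10.3 pos [550.3 164.5 272.8] yaw -179.49 tilt [ 0.0037 -0.0019]
q [ 0.22  0.59 -0.8   1.87  0.53  0.91  0.75] F [-5.2 -3.8 24.8] open 8.615714409290911 grip 91.87631417415105
delta [ 0.8 -1.   0.3] [-0.0019  0.0037  0.0001]
[[296.89697917 177.83425666]
 [296.88040827 177.00883094]
 [296.83050636 174.52312799]
 [296.75231231 170.6281433 ]]
```

View pics/z3.png

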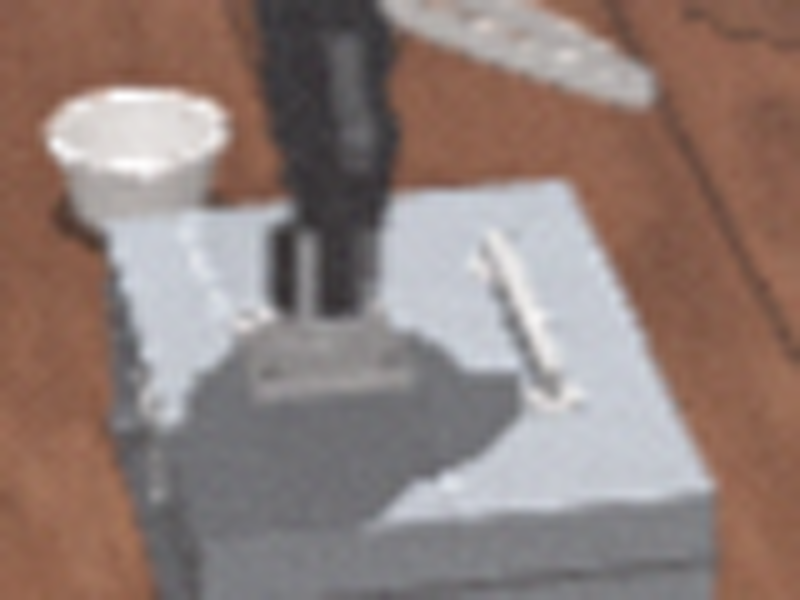

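The shoulder is on the plate near crop (330,320), and the hard stop at TCP z 272.8 is what "home" should give. Now I'll turn it.

Request:
{"name": "move_arm", "arguments": {"increments": [0, 0, -1, 0, 0, 0.1, 0, 0, -1, 0, 0, 0.2, 0, 0, -1, 0, 0, 0.3, 0, 0, -1, 0, 0, 0.4, 0, 0, -1, 0, 0, 0.5, 0, 0, -1, 0, 0, 0.6, 0, 0, -1, 0, 0, 0.7, 0, 0, -1, 0, 0, 0.8]}}

```text
clock: 11.02
ee_pos: [550.6, 162.3, 272.9]
orientation: [0.388, 0.922, -0.002, 0.002]
ft_force: [-3.5, -8.2, 20.6]
opening: 8.4
grasp_force: 91.3
```

```bash
python3 -c "from h import *;goto(549.5,163.5,272.5,90.5);print(arm.read_state()['torque'])"
```

```text
t 11.0167 pos [550.6 162.3 272.9] yaw 134.39 tilt [ 0.0025 -0.0055]
q [ 0.09  0.53 -0.6   1.88  0.4   0.86  0.06] F [-3.5 -8.2 20.6] open 8.406016436225707 grip 91.34656612761319
delta [1.7 0.  0.4] [2.00e-04 6.20e-03 7.66e-01]
[-1.90544208  1.1344013   0.2897916 ]
```

Request:
{"name": "move_arm", "arguments": {"increments": [0, 0, 0, 0, 0, 0.1, 0, 0, 0, 0, 0, 0.2, 0, 0, 0, 0, 0, 0.3, 0, 0, 0, 0, 0, 0.4, 0, 0, 0, 0, 0, 0.5, 0, 0, 0, 0, 0, 0.6, 0, 0, 0, 0, 0, 0.7, 0, 0, 0, 0, 0, 0.77]}}

```text
clock: 11.68
ee_pos: [549.8, 161.4, 272.9]
orientation: [0.703, 0.711, -0.003, 0.003]
ft_force: [-6.7, -11.5, 23.1]
opening: 8.6
grasp_force: 112.2
```

```bash
python3 -c "from h import *;goto(549.5,163.5,272.5,90.5);print(arm.read_state()['torque'])"
```

```text
t 11.6833 pos [549.8 161.4 272.9] yaw 90.71 tilt [ 0.0005 -0.0093]
q [-0.05  0.49 -0.41  1.89  0.27  0.82 -0.59] F [ -6.7 -11.5  23.1] open 8.643774314251772 grip 112.17822037870064
delta [ 2.1 -0.3  0.4] [0.0004 0.0093 0.0036]
[-2.40688158  1.95626403  2.13663556]
```

Request:
{"name": "move_arm", "arguments": {"increments": [0.7, 0.5, 0, 0, 0, -0.01, 1.5, 1, 0, 0, 0, -0.03, 1.5, 1, 0, 0, 0, -0.03, 1.5, 1, 0, 0, 0, -0.03, 1.5, 1, 0, 0, 0, -0.03, 1.5, 1, 0, 0, 0, -0.03]}}

```text
clock: 12.18
ee_pos: [550.3, 161.9, 272.8]
orientation: [0.691, 0.722, -0.005, 0.003]
ft_force: [-9.6, -13.5, 27.3]
opening: 8.7
grasp_force: 97.5
```

```bash
python3 - <<'E'
from h import *
goto(549.5,163.5,272.5,90.5);print(arm.read_state()['torque'])
s=shot("side","s4")[:,:,::-1]
cv2.imwrite("pics/z4.png",cv2.resize(s[145:205,265:345],(800,600),interpolation=2))
E
```

```text
t 12.1833 pos [550.3 161.9 272.8] yaw 92.52 tilt [-0.0023 -0.0114]
q [-0.04  0.49 -0.42  1.88  0.28  0.83 -0.56] F [ -9.6 -13.5  27.3] open 8.718424444586255 grip 97.4818038536614
delta [ 1.6 -0.7  0.3] [-0.0026  0.0114  0.0352]
[-2.91128935  2.42739897  1.48128693]
```

View pics/z4.png

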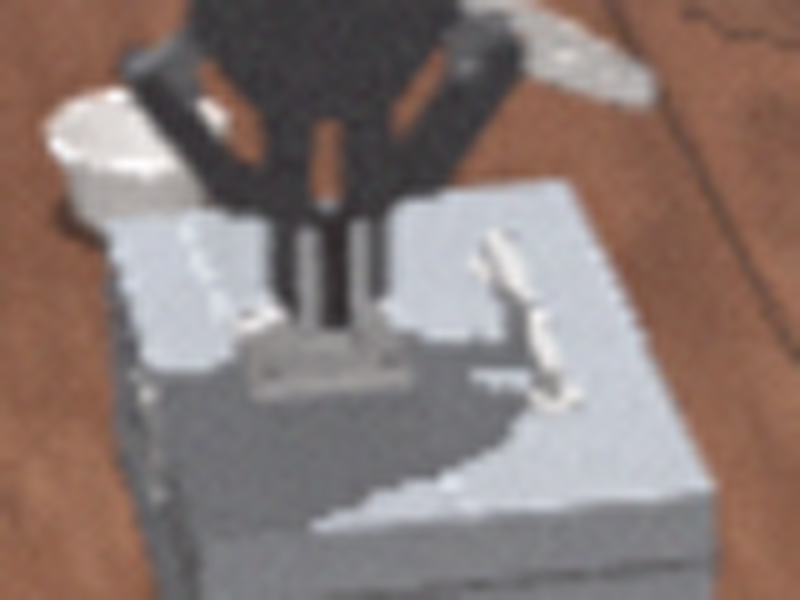

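Request:
{"name": "move_arm", "arguments": {"increments": [-1.5, -1, 0, 0, 0, 0.01, -3, -2, 0, 0, 0, 0.01, -3, -2, 0, 0, 0, 0.01, -3, -2, 0, 0, 0, 0.01, -3, -2, 0, 0, 0, 0.01, -3, -2, 0, 0, 0, 0.01]}}

```text
clock: 12.73
ee_pos: [549.3, 160.9, 272.9]
orientation: [0.694, 0.72, -0.001, 0.003]
ft_force: [-5.3, -7.5, 20.8]
opening: 8.3
grasp_force: 98.4
```

```bash
python3 -c "
from h import *;goto(549.5,163.5,272.5,90.5);s=arm.read_state();print(s['torque'])
if s['ee_pos'][2]<274 and s['grasp_force']>50: print(workorder.finish_job())"
```

```text
t 12.7333 pos [549.3 160.9 272.9] yaw 92.04 tilt [ 0.0024 -0.0062]
q [-0.04  0.49 -0.42  1.89  0.27  0.82 -0.57] F [-5.3 -7.5 20.8] open 8.271431230205899 grip 98.37844587876745
delta [2.6 0.3 0.4] [0.0022 0.0062 0.027 ]
[-1.77334533  1.44667688  1.58032486]
the job is handed in; nothing more can be done
None
```

I handed the job in at 12.7 s with the square-headed key pressed home in the lock, turned about 88° clockwise to its stop and still gripped at about 98 N; the hand-in returned no verdict.

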